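# Build a small display shelf from slats across two card packs

## Task

Make a little raised display on the cork mat: take both wooden slats from the sloping rack and lay them flat, side by side and parallel with a space between them, each spanning the gap with one end on each of the two card packs; then stand the dark gift box upright on top of both slats, about midway between the packs. Do not shove the packs out of place, topple the box or drop it onto the slats, or disturb the other goods.

Things in the scene. Friction and masses are not known exactly. Their poses are not given: they have to be found in the camera images.
- slat_a: A plain pale-wood slat, 180 x 28 x 10 mm, 40 to 85 g. Origin at its centre; y along its length, x across its 28 mm width, z out of its broad face. It starts on one of the rack's two ribs, sloping 35 degrees (its y points up the slope, its z is the slope's outward normal), its lower end at the lip.
- slat_b: A plain pale-wood slat, 180 x 28 x 10 mm, 40 to 85 g. Origin at its centre; y along its length, x across its 28 mm width, z out of its broad face. It starts on one of the rack's two ribs, sloping 35 degrees (its y points up the slope, its z is the slope's outward normal), its lower end at the lip.
- pack_a: A banded pack of white and grey note cards (the two packs are alike), 101 x 129 x 34 mm, 0.3 to 0.55 kg. Origin under its centre, z up; its y is the 129 mm side, its x the 101 mm side, which runs roughly along the line to the other pack. It lies flat on the cork mat; its top is 34 mm above its origin.
- pack_b: A banded pack of white and grey note cards (the two packs are alike), 101 x 129 x 34 mm, 0.3 to 0.55 kg. Origin under its centre, z up; its y is the 129 mm side, its x the 101 mm side, which runs roughly along the line to the other pack. It lies flat on the cork mat; its top is 34 mm above its origin.
- gift_box: A small gift box, dark brown with a grey lid (the lid does not come off), 62 x 85 x 50 mm, 80 to 150 g. Origin under its centre; x along its 62 mm side, y along its 85 mm side, z up. It starts upright on the table.
- rack: Fixed dark-wood rack, base 136 x 160 x 10 mm (x, y), 135 mm high. Origin under its centre; y the way its slope rises (roughly to the robot's left), z up. Two ribs, 14 mm wide (slats overhang 7 mm each side), slope 35 degrees at x = +45 and -45 mm; each carries a slat against a foot lip no higher than the slat. Resting slat centres: y = -6, z = 87 mm. Clear air beside the ribs down to the base.
- mat: A thin fixed cork mat, 150 x 300 x 2 mm; origin under its centre, x across (150 mm), y along (300 mm). The two packs lie on it one after the other along its y, with a gap of 60 to 80 mm between them.
- tape_ring: A lilac roll of paper tape, 52 mm across and 12 mm high, lying flat on the mat in the gap between the packs; the slats pass over it. Bystander, to be left where it is. Origin under its centre, z up.
- easel: A fixed small floral card on a wire easel, 99 x 115 x 164 mm, standing behind the gift box at the far edge of the table. Origin under its centre, z up.
- stamp: A rubber stamp with a turned wooden handle, 35 x 50 x 74 mm, standing. Bystander, to be left where it is. Origin under its centre, z up.
- glue: A white glue stick with an orange cap, 27 mm across, 96 mm tall, standing. Bystander, to be left where it is. Origin under its centre, z up.
- candle: A red and silver candle tin, 66 mm across, 30 mm high. Bystander, to be left where it is. Origin under its centre, z up.
- tape: A red tape dispenser, 46 x 151 x 82 mm. Bystander, to be left where it is. Origin under its centre, z up.
- bell: A brass counter bell with a black foot, 84 mm across, 66 mm high. Bystander, to be left where it is. Origin under its centre, z up.

How it is judged:
By the outcome, as a careful person would: the job done as asked, in the order asked, and still so for the second after the job is handed in, with the robot touching nothing.
It also fails if it takes over 67 s, if anything falls off the work surface, if the arm or the gripper's body presses on something with over 40 N, if the wrist force passes 120 N, or if a joint passes its speed limit or range.

## Robot

A 7-joint arm with a two-finger parallel gripper is mounted at the origin on the work surface; the furniture and walls round the work are solid. World frame = base frame: x ahead of the robot, y to its left, z up, the work surface at z = 0. Lengths are in mm, angles in rad, forces in N, time in s.
With the tool pointing down it reaches from about 400 to 925 mm from the base axis. Payload 5.6 kg.
Tool frame: the origin (TCP) lies midway between the tips of the shut fingers; the grasp point (between the pads) lies 19 mm behind it; z points along the fingers, x is the direction in which the jaws open and shut, and the axes are right-handed (so a half turn about z gives the same grasp; the last joint's range is limited). The gripper opens to 85 mm and grips with 20 to 120 N. Pads are 22 mm wide; open, the fingers measure 114 mm over their backs; the gripper's body (76 mm by 85 mm) begins 54 mm behind the grasp point. The pads swing forward as they close: fully open they stand 13 mm farther back than shut.
Start: joints at [-1.295, 0.468, -0.012, 1.603, 0.006, 1.071, -0.056], TCP at [203.768, 617.241, 231.29] pointing down, gripper open.
Joint ranges: [-2.53, 2.53], [-0.31, 2.02], [-1.57, 1.55], [0.28, 2.44], [-1.29, 4.43], [0.15, 1.84], [-2.92, 2.92]. Speed limits (rad/s): [2.57, 2.57, 3.14, 3.14, 3.14, 3.14, 3.14].

## Interface

Orientations are given as a 3x3 rotation matrix whose columns are the frame's x, y, z axes.
In Python, from rig import r gives the robot as it stands.
- The arm moves only by the tool jog_arm, never from a script. Its argument "motion" is a list of rows, each a list of 7 numbers: the shift along the tool's x, y, z in m, then the turn, a rotation vector about the tool's x, y, z in rad, then the finger opening in m, from 0 to 0.0854. A call has 1 to 8 rows; each row shifts and turns the pose as measured when the row begins, along the tool's axes as they then stand; what a row does not reach is not made up. A row lasts 1/8 s, in which the tool goes at most 62.5 mm and 10.7 degrees, less where a joint would pass 70% of its speed; a pose out of reach is approached as far as the arm can. A call is refused whole if a number of a shift passes 0.0625 or a number of a turn 0.188, either way. A call with a gripper value outside its range is refused whole. The fingers move at their own pace and stop on an object; "force" is the grip in N (left out, the last holds). Time passes only in rows, so rows that do not move let the fingers close. It gives the time, the measured TCP pose, the force and the opening at its end, in the units of the state.
- r.get_obs(): the state, without advancing time (a new reading comes with each control period).
- r.camera(name): name is "scene" or "top" or "wrist"; returns the picture (384x512x3 uint8, red, green, blue); there is no depth.
- r.camera_params(name): a dict with "K" (3x3 intrinsics, pixels), "rvec" (rotation vector, rad) and "tvec" (3), from world to camera coordinates, as OpenCV has them; the wrist camera has in their place "tool_from_camera" (4x4, takes a point from camera to tool coordinates, whose origin is the TCP and whose axes are the tool frame's). Camera axes: x right, y down, z forward; pixel columns grow to the right and rows downward; lengths in mm; the calibration is good to about 2 mm. A picture is of the moment at which its call begins: read the wrist's pose just before it. camera_params takes no time and is no camera call.
- r.hand_in(): hands the job in, once; it reports no verdict.
The state is a dict: "t": time; "joints": joint angles; "joint_vel": joint speeds; "effort": joint torques, N m; "ee_pos": TCP position; "eef_rot": TCP orientation; "wrist_force": force on the tool from outside, world axes, zero at the start; "ft_torque": the same for the moment, N m; "finger_gap": opening from 0.0 (shut) to 1.0 (fully open).
Only numpy, scipy, OpenCV 4.12 (cv2) and the standard library are available. Lean on these libraries where they do the work, as an engineer would, in place of code of your own. Each camera call takes 0.05 s, during which the arm holds its last target. There are 200 camera calls.

## Working session

There is one attempt and no reset: what is moved stays moved. The work goes in short steps, Python scripts to look and compute and a tool call to move; the robot and the scene stay as the last step left them, time stands still between calls to the robot, and variables do not carry over. Pictures are saved under pics/ and viewed, about 8 in all and at most 12, crops included, and the job is handed in when it is done.

Besides the shell and the picture viewer there is one more tool, called after "Request:" as a command line: name --pt "numbers of a row" for each row, then --argument value for the rest. jog_arm: Moves the arm, as the interface text tells. Its arguments: {"type":"object","properties":{"motion":{"type":"array"},"force":{"type":"number"}},"required":["motion"]}

```bash
mkdir -p pics; ls; python3 - <<'E'
from rig import r
import cv2,numpy as np
o=r.get_obs();print({k:np.round(v,3).tolist() for k,v in o.items()})
for n in("scene","top","wrist"):
    im=r.camera(n)[:,:,::-1];cv2.imwrite(f"pics/{n}0.png",im)
    print(n,{k:np.round(v,4).tolist() for k,v in r.camera_params(n).items()})
a=[cv2.imread(f"pics/{n}0.png") for n in("scene","top")]
cv2.imwrite("pics/s0x.png",cv2.resize(a[0],(800,600),interpolation=cv2.INTER_CUBIC))
cv2.imwrite("pics/t0x.png",cv2.resize(a[1],(800,600),interpolation=cv2.INTER_CUBIC))
E
```

```text
pics
{'t': 0.0, 'joints': [-1.295, 0.468, -0.012, 1.604, 0.006, 1.071, -0.056], 'joint_vel': [-0.0, 0.0, -0.002, -0.001, 0.001, -0.001, -0.001], 'effort': [0.0, -53.24, 0.022, -25.13, 0.011, 0.008, 0.0], 'ee_pos': [203.587, 616.693, 230.319], 'eef_rot': [[0.313, 0.95, -0.0], [0.95, -0.313, -0.002], [-0.002, 0.0, -1.0]], 'wrist_force': [0.588, 0.142, 0.841], 'ft_torque': [-0.004, -0.026, 0.033], 'finger_gap': 0.998}
scene {'K': [[406.009, 0.0, 248.8801], [0.0, 406.009, 187.0534], [0.0, 0.0, 1.0]], 'rvec': [2.101, -1.2741, 0.5025], 'tvec': [-206.5942, 341.3441, 945.3141]}
top {'K': [[487.3821, 0.0, 263.8682], [0.0, 487.3821, 190.9721], [0.0, 0.0, 1.0]], 'rvec': [2.1893, -2.1622, 0.152], 'tvec': [-25.8632, 469.5816, 1383.6311]}
wrist {'K': [[292.3006, 0.0, 256.9392], [0.0, 292.3006, 193.8795], [0.0, 0.0, 1.0]], 'tool_from_camera': [[1.0, 0.0007, -0.0, -0.4253], [-0.0007, 0.9621, 0.2727, -67.6753], [0.0002, -0.2727, 0.9621, -143.0945], [0.0, 0.0, 0.0, 1.0]]}
```

View pics/s0x.png

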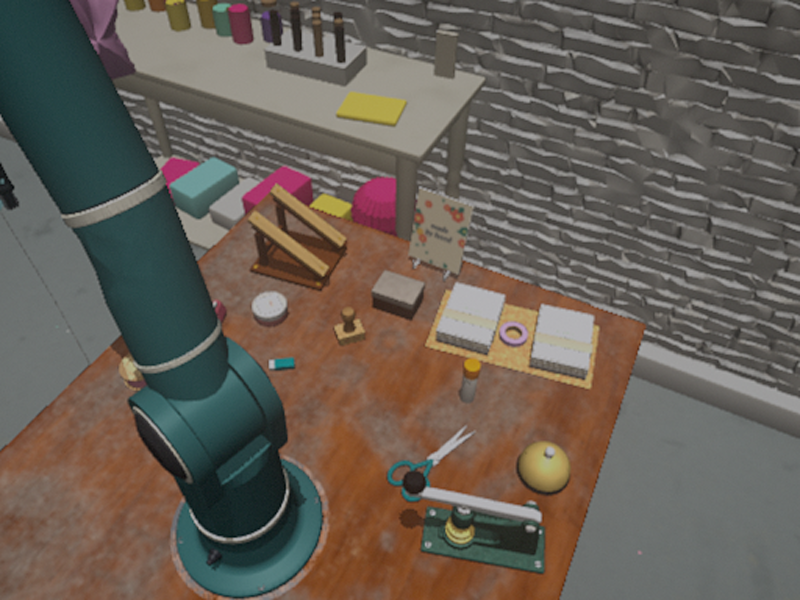

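View pics/t0x.png

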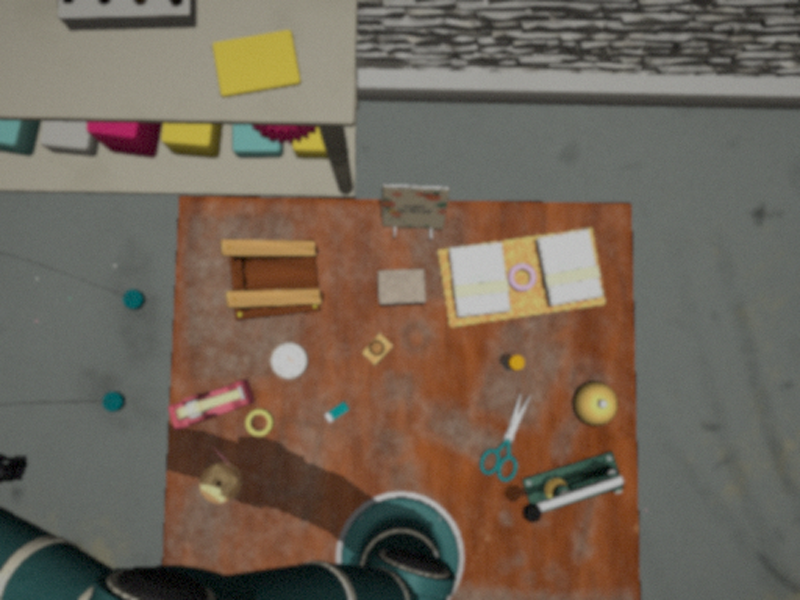

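The scene view shows the rack at left (slats about 252,217–323,275 and 275,190–345,243), the box at (398,295) and the packs at (470,318) and (563,340). The top view shows the slats at rows 248 and 298, the box at (401,287), and the packs at (480,280) and (570,268). I'll enlarge both to get corners.

```bash
python3 - <<'E'
import cv2
t=cv2.imread("pics/top0.png")[120:220,135:395];s=cv2.imread("pics/scene0.png")[110:250,150:390]
cv2.imwrite("pics/tc.png",cv2.resize(t,None,fx=3,fy=3,interpolation=cv2.INTER_CUBIC))
cv2.imwrite("pics/sc.png",cv2.resize(s,None,fx=3,fy=3,interpolation=cv2.INTER_CUBIC))
E
```

```text
(no output)
```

View pics/tc.png

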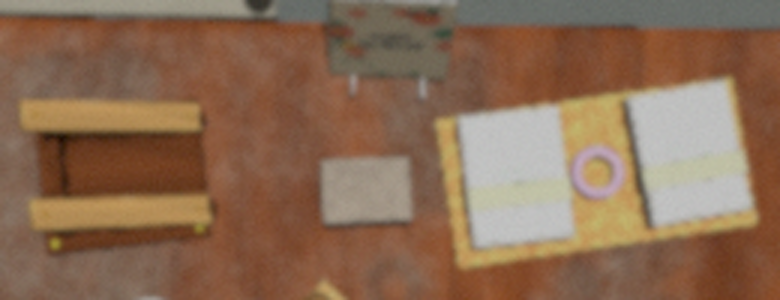

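View pics/sc.png

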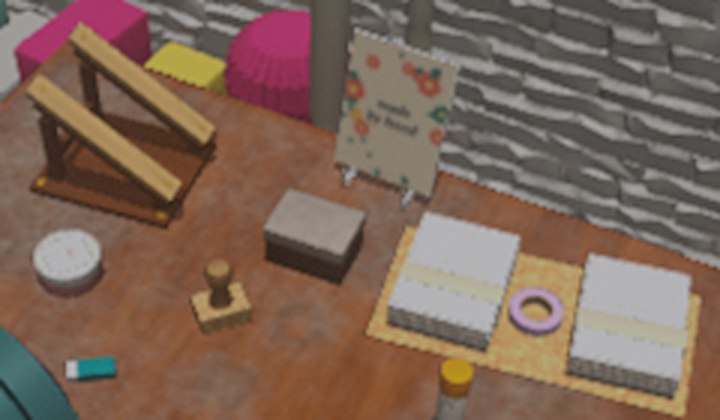

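```bash
cat >h.py <<'E'
import numpy as np,cv2
from scipy.optimize import least_squares
from scipy.spatial.transform import Rotation as R
from rig import r
P={n:r.camera_params(n) for n in("top","scene")}
def proj(n,X):
    p=P[n];return cv2.projectPoints(np.float64(X).reshape(-1,1,3),p["rvec"],p["tvec"],p["K"],None)[0].reshape(-1,2)
def fit(X,obs,x0,tilt=False):
    def T(v):
        A=R.from_euler('Z',v[3])
        if tilt: A=A*R.from_euler('X',v[4])
        return A.apply(X)+v[:3]
    f=lambda v:np.concatenate([(proj(n,T(v))-q).ravel() for n,q in obs.items()])
    s=least_squares(f,x0,loss='soft_l1',x_scale=[100,100,100,1,1][:len(x0)]);return s.x,f(s.x)
E
cat >m1.py <<'E'
from h import *
tt=lambda q:np.array(q)/3+[135,120]; ss=lambda q:np.array(q)/3+[150,110]
# corner order: far-left, far-right, near-right, near-left in image (world: +x+y, +x-y, -x-y, -x+y)
def box(lx,ly,z): return np.array([[lx,ly,z],[lx,-ly,z],[-lx,-ly,z],[-lx,ly,z]],float)*[.5,.5,1]
D={'packL':(box(129,101,34),[(458,117),(556,104),(573,235),(477,248)],[(425,213),(520,235),(490,335),(390,302)],0),
'packR':(box(129,101,34),[(628,98),(732,78),(753,210),(650,226)],[(588,255),(692,275),(677,380),(572,348)],0),
'box':(box(62,85,50),[(321,157),(411,156),(412,223),(322,225)],[(285,190),(364,213),(345,260),(266,235)],0),
'slatF':(box(28,180,5),[(22,100),(200,104),(200,132),(22,129)],[(82,24),(214,130),(206,142),(70,42)],1),
'slatN':(box(28,180,5),[(31,199),(210,195),(211,224),(33,229)],[(42,78),(180,182),(168,197),(30,95)],1)}
for k,(X,t,s,ti) in D.items():
    x,e=fit(X,{'top':tt(t),'scene':ss(s)},[650,0,40,0]+[.6]*ti,ti)
    print(k,np.round(x,3),'res',np.round(e,1))
E
python3 m1.py
```

```text
packL [ 5.07113e+02 -1.43801e+02  1.00000e-03  1.38000e-01] res [-1.  -0.2  0.6 -0.   1.2  0.  -1.5  0.  -0.3 -0.4  0.7  0.6  0.6 -0.6
 -0.9  0.9]
packR [ 5.31118e+02 -3.11944e+02  4.15100e+00  1.71000e-01] res [-0.5 -0.7 -1.3  0.7 -0.1  0.1  0.1  0.2  0.5 -1.2  0.9  0.1  1.5 -0.2
 -1.2  1.3]
box [ 4.88945e+02  1.90000e-01 -4.91200e+00  6.40000e-02] res [-0.3  1.2 -0.7  0.1  0.1 -0.8  0.4  0.   1.4  0.4  1.1  0.9 -0.5 -0.5
 -0.8 -0.9]
slatF [5.49553e+02 2.37714e+02 8.10100e+01 1.17000e-01 5.96000e-01] res [-0.6 -0.3 -0.4 -0.1  0.4  0.   0.3  0.3 -0.1  0.1  0.8 -0.1  0.   1.5
 -0.4 -0.7]
slatN [4.60726e+02 2.25638e+02 8.15140e+01 1.24000e-01 5.98000e-01] res [-0.3 -0.1 -0.4 -0.1  0.2 -0.1 -0.1  0.3 -0.4 -0.7  1.2  0.8  1.5  1.9
 -0.9 -0.6]
```

Fits hold up: slat spacing is 90 mm, tilt about 34°, pack tops about 36 mm, and the pack gap about 69 mm. Next is a move planner, then the approach to a view pose above the rack.

```bash
cat >>h.py <<'E'
def Rt(yaw,tilt=0):
    "tool pointing down, jaws along yaw, then tilted about tool x so the fingers point up-slope"
    c,s=np.cos(yaw),np.sin(yaw)
    A=R.from_matrix(np.array([[c,s,0],[s,-c,0],[0,0,-1.]]))
    return A*R.from_rotvec([tilt,0,0])
def plan(way,pose=None):
    "way: list of (pos mm, Rotation, rows, opening m); prints rows"
    if pose is None:
        o=r.get_obs();pose=(np.array(o["ee_pos"]),R.from_matrix(o["eef_rot"]))
    p,A=pose
    for q,B,n,g in way:
        dw=(A.inv()*B).as_rotvec()/n;dp=(np.array(q)-p)/n
        for i in range(n):
            d=A.inv().apply(dp)/1000
            print([*np.round(d,4).tolist(),*np.round(dw,4).tolist(),g])
            p=p+dp;A=A*R.from_rotvec(dw)
        print()
E
python3 - <<'E'
from h import *
o=r.get_obs();p=np.array(o['ee_pos'])
t=np.array([470,170,190])
plan([(p+.45*(t-p)+[0,0,40],Rt(.5,.2),8,.05),(t,Rt(.125,.61),8,.05)])
E
```

```text
[-0.0192, 0.0221, -0.0027, 0.0239, 0.0095, 0.0937, 0.05]
[-0.017, 0.0237, -0.0034, 0.0239, 0.0095, 0.0937, 0.05]
[-0.0147, 0.0251, -0.0041, 0.0239, 0.0095, 0.0937, 0.05]
[-0.0122, 0.0263, -0.0049, 0.0239, 0.0095, 0.0937, 0.05]
[-0.0097, 0.0272, -0.0056, 0.0239, 0.0095, 0.0937, 0.05]
[-0.007, 0.0278, -0.0064, 0.0239, 0.0095, 0.0937, 0.05]
[-0.0043, 0.0282, -0.0071, 0.0239, 0.0095, 0.0937, 0.05]
[-0.0016, 0.0283, -0.0078, 0.0239, 0.0095, 0.0937, 0.05]

[0.0013, 0.0366, 0.0005, 0.0506, 0.0186, 0.0434, 0.05]
[0.0029, 0.0365, -0.0013, 0.0506, 0.0186, 0.0434, 0.05]
[0.0046, 0.0362, -0.003, 0.0506, 0.0186, 0.0434, 0.05]
[0.0062, 0.0358, -0.0048, 0.0506, 0.0186, 0.0434, 0.05]
[0.0078, 0.0352, -0.0064, 0.0506, 0.0186, 0.0434, 0.05]
[0.0095, 0.0344, -0.008, 0.0506, 0.0186, 0.0434, 0.05]
[0.0111, 0.0335, -0.0096, 0.0506, 0.0186, 0.0434, 0.05]
[0.0127, 0.0325, -0.011, 0.0506, 0.0186, 0.0434, 0.05]
```

Request:
jog_arm --pt "-0.019 0.022 -0.003 0.024 0.01 0.094 0.05" --pt "-0.017 0.024 -0.003 0.024 0.01 0.094 0.05" --pt "-0.015 0.025 -0.004 0.024 0.01 0.094 0.05" --pt "-0.012 0.026 -0.005 0.024 0.01 0.094 0.05" --pt "-0.01 0.027 -0.006 0.024 0.01 0.094 0.05" --pt "-0.007 0.028 -0.006 0.024 0.01 0.094 0.05" --pt "-0.004 0.028 -0.007 0.024 0.01 0.094 0.05" --pt "-0.002 0.028 -0.008 0.024 0.01 0.094 0.05"

```text
t: 1.15
ee_pos: [321.3, 409.5, 249.2]
eef_rot: [[0.888, 0.449, -0.098], [0.46, -0.87, 0.18], [-0.004, -0.205, -0.979]]
wrist_force: [-0.1, 0.4, 0.6]
finger_gap: 0.587
```

Request:
jog_arm --pt "0.001 0.037 0.0 0.051 0.019 0.043 0.05" --pt "0.003 0.037 -0.001 0.051 0.019 0.043 0.05" --pt "0.005 0.036 -0.003 0.051 0.019 0.043 0.05" --pt "0.006 0.036 -0.005 0.051 0.019 0.043 0.05" --pt "0.008 0.035 -0.006 0.051 0.019 0.043 0.05" --pt "0.01 0.034 -0.008 0.051 0.019 0.043 0.05" --pt "0.011 0.034 -0.01 0.051 0.019 0.043 0.05" --pt "0.013 0.033 -0.011 0.051 0.019 0.043 0.05"

```text
t: 2.15
ee_pos: [466.6, 152.9, 183.1]
eef_rot: [[0.996, 0.077, -0.053], [0.093, -0.802, 0.59], [0.003, -0.593, -0.806]]
wrist_force: [-0.2, 0.6, -0.1]
finger_gap: 0.585
```

```bash
python3 - <<'E'
from h import *
o=r.get_obs();print(np.round(o['ee_pos'],1),np.round(o['eef_rot'],3).tolist(),np.round(o['joints'],2),o['t'],o['finger_gap'])
plan([([470,170,190],Rt(.125,.61),4,.05)])
E
```

```text
[466.6 152.9 183.1] [[0.996, 0.077, -0.053], [0.093, -0.802, 0.59], [0.003, -0.593, -0.806]] [-0.3   0.36  0.36  2.11 -0.92  1.04  0.76] 2.15 0.5851533475567707
[0.0012, -0.0044, 0.0011, -0.006, -0.0051, -0.006, 0.05]
[0.0013, -0.0044, 0.0011, -0.006, -0.0051, -0.006, 0.05]
[0.0013, -0.0044, 0.001, -0.006, -0.0051, -0.006, 0.05]
[0.0013, -0.0044, 0.001, -0.006, -0.0051, -0.006, 0.05]
```

Request:
jog_arm --pt "0.002 -0.009 0.002 -0.012 -0.01 -0.012 0.05" --pt "0.002 -0.009 0.002 -0.012 -0.01 -0.012 0.05" --pt "0 0 0 0 0 0 0.05"

```text
t: 2.52
ee_pos: [469.8, 168.3, 189.4]
eef_rot: [[0.993, 0.098, -0.07], [0.121, -0.815, 0.566], [-0.002, -0.571, -0.821]]
wrist_force: [-0.5, 0.1, -1.1]
finger_gap: 0.583
```

```bash
cat >>h.py <<'E'
def wsnap(f,sc=1.5):
    o=r.get_obs();im=r.camera("wrist")[:,:,::-1];cv2.imwrite(f"pics/{f}.png",cv2.resize(im,None,fx=sc,fy=sc,interpolation=cv2.INTER_CUBIC))
    np.savez(f"pics/{f}.npz",p=o["ee_pos"],A=o["eef_rot"])
    print(np.round(o['ee_pos'],1),np.round(o['eef_rot'],3).tolist(),np.round(o['joint_vel'],3).max())
    P[f]=None
def wparam(f):
    z=np.load(f"pics/{f}.npz");T=np.eye(4);T[:3,:3]=z["A"];T[:3,3]=z["p"]
    p=r.camera_params("wrist");M=np.linalg.inv(T@p["tool_from_camera"])
    P[f]={"K":p["K"],"rvec":cv2.Rodrigues(M[:3,:3])[0],"tvec":M[:3,3]}
E
python3 - <<'E'
from h import *
wsnap("w1")
E
```

```text
[469.8 168.3 189.4] [[0.993, 0.098, -0.07], [0.121, -0.815, 0.566], [-0.002, -0.571, -0.821]] 0.011
```

View pics/w1.png

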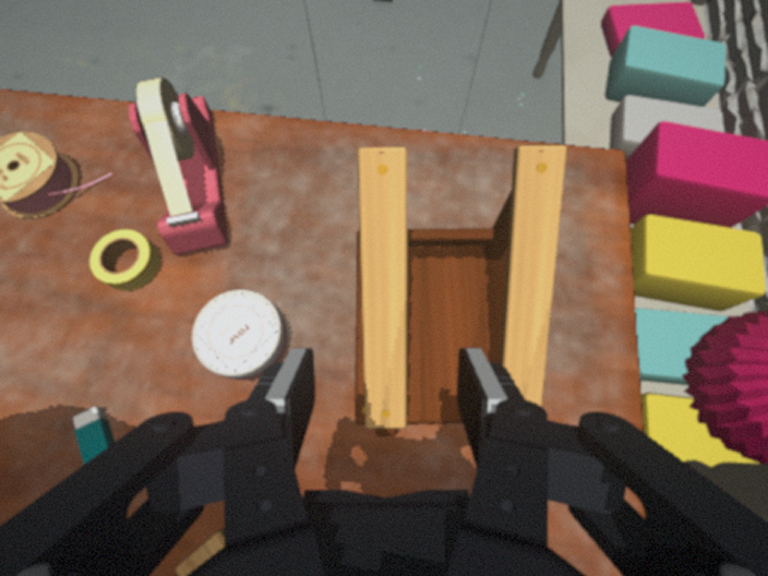

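The wrist view shows the near slat with corners (359,148), (405,148), (406,429), (365,430). The far slat's upper end is at (518–565,147). I'll fit the near slat from this view alone and from all three.

```bash
cat >m2.py <<'E'
exec(open('m1.py').read().split('for k,')[0])
wparam("w1")
w=(np.array([(405,148),(406,429),(365,430),(359,148)])+.5)/1.5-.5
X,t,s,_=D['slatN']
x0=[461,226,82,.12,.6]
for obs in ({'w1':w},{'w1':w,'top':tt(t)},{'w1':w,'top':tt(t),'scene':ss(s)}):
    x,e=fit(X,obs,x0,True);print(np.round(x,3),np.round(e,1))
# far slat: predict with rack geometry
x,e=fit(X,{'w1':w,'top':tt(t)},x0,True)
def pred(v,cx):
    A=R.from_euler('Z',v[3]);c=v[:3]+A.apply([cx,0,0]);return c,(A*R.from_euler('X',v[4])).apply(X)+c
for cx in(90,):
    c,Q=pred(x,cx);print('far',np.round(c,1),np.round((proj('w1',Q)+.5)*1.5-.5),'obs UR(565,147) UL(518,146); top obs',np.round((proj('top',Q)-[135,120])*3))
E
python3 m2.py
```

```text
[4.61677e+02 2.32155e+02 7.83690e+01 1.34000e-01 4.76000e-01] [ 0.1 -0.1  0.4  0.1 -0.4 -0.2 -0.1  0.2]
[4.62113e+02 2.26388e+02 8.48260e+01 1.35000e-01 6.12000e-01] [ 0.9  0.  -0.1  0.2 -0.5 -0.1 -1.8  0.4 -0.7 -0.6 -1.1 -0.9 -0.3 -1.
 -0.3 -0.2]
[4.62006e+02 2.27077e+02 8.34530e+01 1.34000e-01 6.01000e-01] [ 0.8  0.3 -0.2  0.1 -0.5 -0.2 -1.6  0.7 -1.  -0.5 -1.1 -0.9 -0.4 -0.9
 -0.6 -0.  -0.7 -1.5  1.  -0.2  1.4  0.9 -1.2 -1.4]
far [551.3 238.5  84.8] [[567. 146.]
 [540. 428.]
 [498. 428.]
 [517. 147.]] obs UR(565,147) UL(518,146); top obs [[ 19.  97.]
 [196. 100.]
 [200. 129.]
 [ 22. 128.]]
```

```bash
python3 - <<'E'
from h import *
c=np.array([462,226.5,85.5]);B=Rt(.134,.61);n=-B.apply([0,0,1]);print(n)
plan([(c+45*n,B,3,.05),(c-16*n,B,4,.05)])
E
```

```text
[ 0.07653472 -0.56773195  0.81964802]
[0.0, 0.0036, 0.0246, 0.0009, -0.0019, -0.0041, 0.05]
[0.0001, 0.0037, 0.0246, 0.0009, -0.0019, -0.0041, 0.05]
[0.0001, 0.0037, 0.0246, 0.0009, -0.0019, -0.0041, 0.05]

[0.0, 0.0, 0.0152, -0.0, -0.0, -0.0, 0.05]
[0.0, 0.0, 0.0152, -0.0, -0.0, -0.0, 0.05]
[0.0, 0.0, 0.0152, -0.0, -0.0, -0.0, 0.05]
[0.0, 0.0, 0.0152, -0.0, -0.0, -0.0, 0.05]
```

Request:
jog_arm --pt "0 0.0037 0.0246 0.001 -0.002 -0.004 0.05" --pt "0 0.0037 0.0246 0.001 -0.002 -0.004 0.05" --pt "0 0.0037 0.0246 0.001 -0.002 -0.004 0.05" --pt "0 0 0 0 0 0 0.05"

```text
t: 3.08
ee_pos: [464.0, 205.0, 122.6]
eef_rot: [[0.99, 0.117, -0.078], [0.141, -0.811, 0.568], [0.004, -0.574, -0.819]]
wrist_force: [-0.0, 0.5, 0.4]
finger_gap: 0.585
```

```bash
python3 - <<'E'
from h import *
wsnap("w2",1.0)
c=np.array([462,226.5,85.5]);B=Rt(.134,.61);n=-B.apply([0,0,1])
plan([(c-16*n,B,4,.05)])
E
```

```text
[464.  205.  122.6] [[0.99, 0.117, -0.078], [0.141, -0.811, 0.568], [0.004, -0.574, -0.819]] 0.018
[-0.0, 0.0009, 0.015, -0.0002, -0.0003, 0.0021, 0.05]
[-0.0, 0.0009, 0.015, -0.0002, -0.0003, 0.0021, 0.05]
[-0.0, 0.0009, 0.015, -0.0002, -0.0003, 0.0021, 0.05]
[-0.0, 0.0009, 0.015, -0.0002, -0.0003, 0.0021, 0.05]
```

View pics/w2.png

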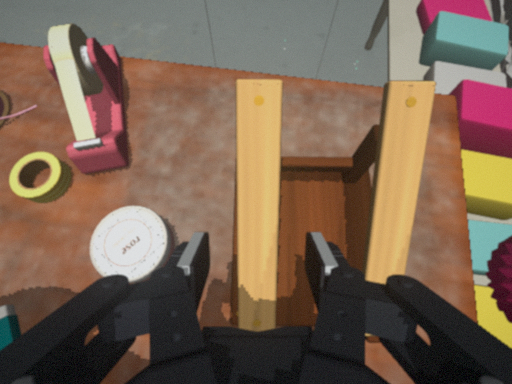

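The slat (cols 238–280) lies midway between the fingers (205, 310), parallel with the tool. Going in and closing.

Request:
jog_arm --pt "0 0.001 0.015 0 0 0.002 0.05" --pt "0 0.001 0.015 0 0 0.002 0.05" --pt "0 0.001 0.015 0 0 0.002 0.05" --pt "0 0.001 0.015 0 0 0.002 0.05" --pt "0 0 0 0 0 0 0.05"

```text
t: 3.75
ee_pos: [461.7, 237.4, 70.3]
eef_rot: [[0.991, 0.111, -0.073], [0.132, -0.812, 0.569], [0.004, -0.574, -0.819]]
wrist_force: [0.9, 0.2, 0.2]
finger_gap: 0.587
```

Request:
jog_arm --pt "0 0 0 0 0 0 0.02" --pt "0 0 0 0 0 0 0.02" --pt "0 0 0 0 0 0 0.02" --pt "0 0 0 0 0 0 0.02" --force 30

```text
t: 4.25
ee_pos: [462.5, 236.8, 70.9]
eef_rot: [[0.991, 0.11, -0.071], [0.131, -0.812, 0.569], [0.005, -0.574, -0.819]]
wrist_force: [0.6, 0.1, -0.2]
finger_gap: 0.323
```

```bash
python3 - <<'E'
from h import *
o=r.get_obs();p=np.array(o["ee_pos"]);A=R.from_matrix(o["eef_rot"]);q=p-A.apply([0,0,64])
plan([(q,A,4,.02),([480,10,250],Rt(.14),8,.02),([490.4,-232,110],Rt(.145),8,.02)])
E
```

```text
[0.0, 0.0, -0.016, 0.0, 0.0, 0.0, 0.02]
[0.0, 0.0, -0.016, 0.0, 0.0, 0.0, 0.02]
[0.0, 0.0, -0.016, 0.0, 0.0, 0.0, 0.02]
[0.0, 0.0, -0.016, 0.0, 0.0, 0.0, 0.02]

[-0.0014, 0.0104, -0.0266, -0.0764, -0.0009, -0.0008, 0.02]
[-0.0015, 0.0124, -0.0258, -0.0764, -0.0009, -0.0008, 0.02]
[-0.0015, 0.0143, -0.0247, -0.0764, -0.0009, -0.0008, 0.02]
[-0.0015, 0.0162, -0.0236, -0.0764, -0.0009, -0.0008, 0.02]
[-0.0016, 0.0179, -0.0223, -0.0764, -0.0009, -0.0008, 0.02]
[-0.0016, 0.0196, -0.0208, -0.0764, -0.0009, -0.0008, 0.02]
[-0.0016, 0.0211, -0.0193, -0.0764, -0.0009, -0.0008, 0.02]
[-0.0017, 0.0225, -0.0176, -0.0764, -0.0009, -0.0008, 0.02]

[-0.0029, 0.0301, 0.0175, -0.0, 0.0, -0.0006, 0.02]
[-0.003, 0.0301, 0.0175, -0.0, 0.0, -0.0006, 0.02]
[-0.003, 0.0301, 0.0175, -0.0, 0.0, -0.0006, 0.02]
[-0.003, 0.0301, 0.0175, -0.0, 0.0, -0.0006, 0.02]
[-0.003, 0.0301, 0.0175, -0.0, 0.0, -0.0006, 0.02]
[-0.003, 0.0301, 0.0175, -0.0, 0.0, -0.0006, 0.02]
[-0.003, 0.0301, 0.0175, -0.0, 0.0, -0.0006, 0.02]
[-0.0031, 0.0301, 0.0175, -0.0, 0.0, -0.0006, 0.02]
```

Request:
jog_arm --pt "0 0 -0.016 0 0 0 0.02" --pt "0 0 -0.016 0 0 0 0.02" --pt "0 0 -0.016 0 0 0 0.02" --pt "0 0 -0.016 0 0 0 0.02"

```text
t: 4.75
ee_pos: [467.5, 197.4, 127.0]
eef_rot: [[0.991, 0.11, -0.071], [0.131, -0.812, 0.569], [0.005, -0.573, -0.82]]
wrist_force: [-0.4, 0.1, -1.1]
finger_gap: 0.318
```

Request:
jog_arm --pt "-0.0014 0.0104 -0.0266 -0.0764 -0.001 -0.001 0.02" --pt "-0.0015 0.0124 -0.0258 -0.0764 -0.001 -0.001 0.02" --pt "-0.0015 0.0143 -0.0247 -0.0764 -0.001 -0.001 0.02" --pt "-0.0015 0.0162 -0.0236 -0.0764 -0.001 -0.001 0.02" --pt "-0.0016 0.0179 -0.0223 -0.0764 -0.001 -0.001 0.02" --pt "-0.0016 0.0196 -0.0208 -0.0764 -0.001 -0.001 0.02" --pt "-0.0016 0.0211 -0.0193 -0.0764 -0.001 -0.001 0.02" --pt "-0.0017 0.0225 -0.0176 -0.0764 -0.001 -0.001 0.02"

```text
t: 5.75
ee_pos: [479.1, -4.4, 265.9]
eef_rot: [[0.992, 0.13, 0.005], [0.13, -0.991, -0.02], [0.002, 0.021, -1.0]]
wrist_force: [0.3, -0.4, -0.2]
finger_gap: 0.319
```

Request:
jog_arm --pt "-0.003 0.03 0.0175 0 0 0 0.02" --pt "-0.003 0.03 0.0175 0 0 0 0.02" --pt "-0.003 0.03 0.0175 0 0 0 0.02" --pt "-0.003 0.03 0.0175 0 0 0 0.02" --pt "-0.003 0.03 0.0175 0 0 0 0.02" --pt "-0.003 0.03 0.0175 0 0 0 0.02" --pt "-0.003 0.028 0.0175 0 0 0 0.02" --pt "0 0 0 0 0 0 0.02"

```text
t: 6.75
ee_pos: [485.5, -225.9, 152.2]
eef_rot: [[0.992, 0.123, 0.013], [0.123, -0.992, -0.019], [0.011, 0.02, -1.0]]
wrist_force: [-0.6, 0.1, -1.0]
finger_gap: 0.321
```

```bash
python3 - <<'E'
from h import *
wsnap("w3",1.5)
plan([([490.4,-232,80],Rt(.145),3,.02)])
E
```

```text
[ 485.5 -225.9  152.2] [[0.992, 0.123, 0.013], [0.123, -0.992, -0.019], [0.011, 0.02, -1.0]] 0.018
[0.0008, 0.0022, 0.0243, 0.0065, -0.004, -0.0066, 0.02]
[0.0009, 0.0023, 0.0243, 0.0065, -0.004, -0.0066, 0.02]
[0.0009, 0.0025, 0.0243, 0.0065, -0.004, -0.0066, 0.02]
```

View pics/w3.png

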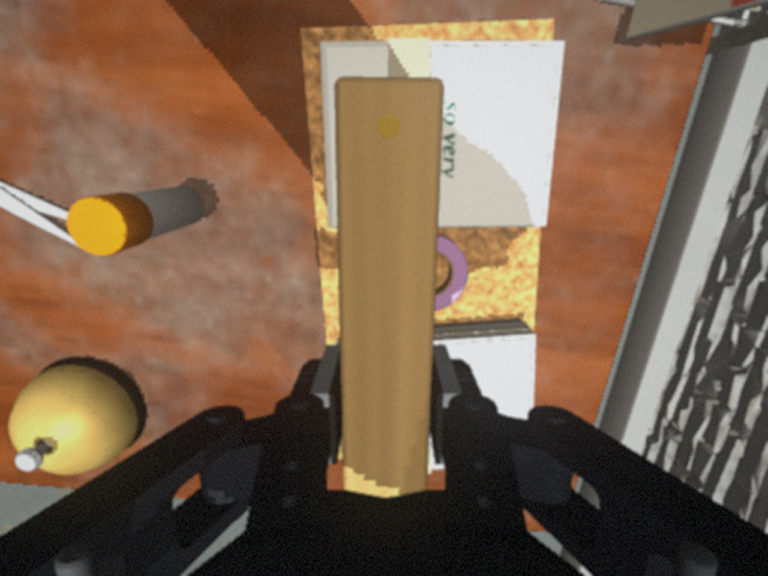

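The slat is held square. Pack L's corners are at (321,42), (565,41), (548,227), (330,226), pack R's far corner is at (535,333), and the ring is at (452,273). I'll refine the packs and the held slat.

```bash
cat >m3.py <<'E'
exec(open('m1.py').read().split('for k,')[0])
wparam("w3")
u=lambda q:(np.array(q)+.5)/1.5-.5
X,t,s,_=D['packL']
w=u([(565,41),(548,227),(330,226),(321,42)])
for obs in ({'w3':w},{'w3':w,'top':tt(t)},{'w3':w,'top':tt(t),'scene':ss(s)}):
    x,e=fit(X,obs,[507,-144,2,.14]);print('L',np.round(x,3),np.round(e,1))
X,t,s,_=D['packR']
x,e=fit(X,{'top':tt(t),'scene':ss(s)},[531,-312,2,.14])
print('R pred corner',(proj('w3',R.from_euler('Z',x[3]).apply(X)+x[:3])[0]+.5)*1.5-.5,'obs 535,333')
# held slat in tool frame
z=np.load('pics/w3.npz');S=np.array([[14,90,5],[14,-90,5],[-14,-90,5],[-14,90,5.]])
x,e=fit(S,{'w3':u([(442,80),(428,490),(343,490),(337,80)])},[485,-226,170,.12,0],True)
print('slat',np.round(x,3),np.round(e,1),'tool',np.round(z['A'].T@(x[:3]-z['p']),1))
E
python3 m3.py
```

```text
L [ 5.09119e+02 -1.42200e+02 -2.03700e+00  1.33000e-01] [-0.5 -1.2 -1.5  0.7  0.6  2.9  0.9 -0.8]
L [ 5.08887e+02 -1.42386e+02 -1.87200e+00  1.33000e-01] [-0.7 -1.  -1.7  0.9  0.3  3.1  0.6 -0.6 -1.5 -0.8  0.1 -0.5  0.5 -0.4
 -2.1 -0.6]
L [ 5.08907e+02 -1.42447e+02 -1.86400e+00  1.33000e-01] [-0.7 -1.  -1.7  1.   0.4  3.2  0.6 -0.5 -1.5 -0.8  0.2 -0.5  0.5 -0.4
 -2.1 -0.6 -0.4 -0.5  0.5  0.5  0.2 -0.8 -1.1  0.6]
R pred corner [534.69279469 336.61101764] obs 535,333
slat [ 4.86813e+02 -2.20717e+02  1.37573e+02  1.24000e-01  2.63000e-01] [ 0.   0.  -8.3 -0.1  9.8  0.2 -0.  -0.1] tool [ 1.8 -5.3 14.6]
```

```bash
python3 - <<'E'
from h import *
plan([([490.5,-232,50],Rt(.14),6,.02)])
E
```

```text
[0.0003, 0.001, 0.0172, 0.0033, -0.002, -0.0025, 0.02]
[0.0004, 0.001, 0.0171, 0.0033, -0.002, -0.0025, 0.02]
[0.0004, 0.0011, 0.0171, 0.0033, -0.002, -0.0025, 0.02]
[0.0004, 0.0012, 0.0171, 0.0033, -0.002, -0.0025, 0.02]
[0.0005, 0.0012, 0.0171, 0.0033, -0.002, -0.0025, 0.02]
[0.0005, 0.0013, 0.0171, 0.0033, -0.002, -0.0025, 0.02]
```

Request:
jog_arm --pt "0.0004 0.0011 0.0171 0.0033 -0.002 -0.0025 0.02" --pt "0.0004 0.0011 0.0171 0.0033 -0.002 -0.0025 0.02" --pt "0.0004 0.0011 0.0171 0.0033 -0.002 -0.0025 0.02" --pt "0.0004 0.0011 0.0171 0.0033 -0.002 -0.0025 0.02" --pt "0.0004 0.0011 0.0171 0.0033 -0.002 -0.0025 0.02" --pt "0.0004 0.0011 0.015 0.0033 -0.002 -0.0025 0.02" --pt "0 0 0 0 0 0 0.02"

```text
t: 7.68
ee_pos: [491.2, -228.4, 45.4]
eef_rot: [[0.989, 0.145, -0.001], [0.145, -0.989, 0.004], [-0.001, -0.004, -1.0]]
wrist_force: [0.5, -1.3, -0.6]
finger_gap: 0.323
```

```bash
python3 - <<'E'
from h import *
o=r.get_obs();print(np.round(o['ee_pos'],1),np.round(o['eef_rot'],4).tolist())
plan([([490.5,-232,36],Rt(.14),3,.02)])
E
```

```text
[ 491.2 -228.4   45.4] [[0.9894, 0.1454, -0.0014], [0.1454, -0.9894, 0.0041], [-0.0008, -0.0043, -1.0]]
[-0.0004, 0.0012, 0.0031, -0.0014, 0.0003, 0.002, 0.02]
[-0.0004, 0.0012, 0.0031, -0.0014, 0.0003, 0.002, 0.02]
[-0.0004, 0.0012, 0.0031, -0.0014, 0.0003, 0.002, 0.02]
```

Request:
jog_arm --pt "-0.0003 0.0012 0.003 -0.0014 0 0.001 0.02" --pt "-0.0003 0.0012 0.003 -0.0014 0 0.001 0.02" --pt "-0.0003 0.0012 0.003 -0.0014 0 0.001 0.02" --pt "0 0 0 0 0 0 0.02"

```text
t: 8.18
ee_pos: [491.8, -232.9, 37.1]
eef_rot: [[0.99, 0.142, 0.002], [0.142, -0.99, -0.001], [0.002, 0.001, -1.0]]
wrist_force: [-0.3, 0.3, -0.9]
finger_gap: 0.32
```

Request:
jog_arm --pt "0 0 0.002 0 0 0 0.02" --pt "0 0 0.002 0 0 0 0.02" --pt "0 0 0 0 0 0 0.02"

```text
t: 8.55
ee_pos: [492.1, -232.7, 33.2]
eef_rot: [[0.99, 0.142, 0.003], [0.142, -0.99, -0.001], [0.002, 0.002, -1.0]]
wrist_force: [-0.1, 0.3, 0.1]
finger_gap: 0.32
```

Request:
jog_arm --pt "0 0 0.002 0 0 0 0.02" --pt "0 0 0 0 0 0 0.02"

```text
t: 8.8
ee_pos: [492.1, -232.8, 31.0]
eef_rot: [[0.99, 0.142, 0.003], [0.142, -0.99, -0.001], [0.002, 0.002, -1.0]]
wrist_force: [-0.3, -0.2, -1.0]
finger_gap: 0.323
```

Request:
jog_arm --pt "0 0 0.002 0 0 0 0.02" --pt "0 0 0.001 0 0 0 0.02" --pt "0 0 0 0 0 0 0.02"

```text
t: 9.18
ee_pos: [492.2, -232.7, 27.8]
eef_rot: [[0.99, 0.142, 0.003], [0.142, -0.99, -0.001], [0.002, 0.002, -1.0]]
wrist_force: [0.8, -0.1, -0.8]
finger_gap: 0.319
```

Request:
jog_arm --pt "0 0 0.0015 0 0 0 0.02" --pt "0 0 0 0 0 0 0.02"

```text
t: 9.43
ee_pos: [492.2, -232.8, 26.2]
eef_rot: [[0.99, 0.142, 0.003], [0.142, -0.99, -0.001], [0.002, 0.002, -1.0]]
wrist_force: [0.7, 0.6, -1.3]
finger_gap: 0.319
```

Request:
jog_arm --pt "0 0 0.0015 0 0 0 0.02" --pt "0 0 0 0 0 0 0.02"

```text
t: 9.68
ee_pos: [492.2, -232.8, 24.6]
eef_rot: [[0.99, 0.142, 0.003], [0.142, -0.99, -0.001], [0.002, 0.002, -1.0]]
wrist_force: [0.4, -0.0, -0.2]
finger_gap: 0.323
```

Request:
jog_arm --pt "0 0 0.0015 0 0 0 0.02" --pt "0 0 0 0 0 0 0.02"

```text
t: 9.93
ee_pos: [492.4, -232.9, 23.5]
eef_rot: [[0.99, 0.142, 0.003], [0.142, -0.99, -0.001], [0.003, 0.002, -1.0]]
wrist_force: [-0.1, 0.1, -0.2]
finger_gap: 0.322
```

Request:
jog_arm --pt "0 0 0.0012 0 0 0 0.02" --pt "0 0 0 0 0 0 0.02"

```text
t: 10.18
ee_pos: [492.6, -232.9, 23.7]
eef_rot: [[0.99, 0.142, 0.004], [0.142, -0.99, 0.0], [0.004, 0.001, -1.0]]
wrist_force: [0.2, -0.2, 0.4]
finger_gap: 0.317
```

Request:
jog_arm --pt "0 0 0.003 0 0 0 0.02" --pt "0 0 0 0 0 0 0.02"

```text
t: 10.42
ee_pos: [493.1, -233.2, 23.9]
eef_rot: [[0.99, 0.142, 0.006], [0.142, -0.99, 0.002], [0.006, -0.002, -1.0]]
wrist_force: [-0.9, 0.6, -0.3]
finger_gap: 0.32
```

```bash
python3 - <<'E'
from h import *
o=r.get_obs();print(np.round(o['joints'],3),np.round(o['wrist_force'],2),np.round(o['effort'],1),np.round(o['ft_torque'],2))
for n in("scene","top"): cv2.imwrite(f"pics/{n}1.png",r.camera(n)[:,:,::-1])
a=cv2.resize(cv2.imread("pics/scene1.png")[160:260,270:400],None,fx=4,fy=4,interpolation=cv2.INTER_CUBIC)
cv2.imwrite("pics/s1.png",a)
E
```

```text
[ 0.014  0.638  0.471  2.01  -0.505  0.604  0.97 ] [-0.85  0.57 -0.31] [  0.1 -48.9   7.4 -14.6   0.    0.1   0. ] [-0.01 -0.   -0.08]
```

View pics/s1.png

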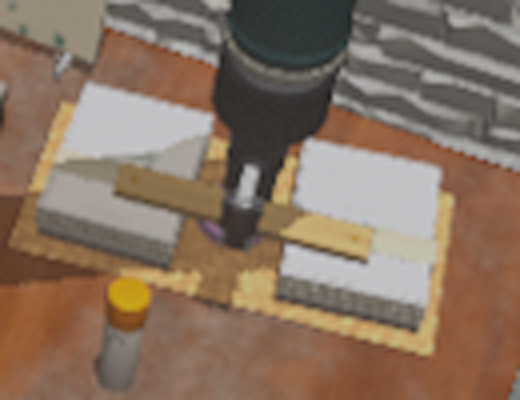

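The descent stops at z≈23.7 as predicted for contact, and the slat is bridging both packs. Releasing it and going back for the far slat.

Request:
jog_arm --pt "0 0 0 0 0 0 0.042" --pt "0 0 0 0 0 0 0.042" --pt "0 0 0 0 0 0 0.042" --pt "0 0 -0.01 0 0 0 0.042" --pt "0 0 -0.03 0 0 0 0.045" --pt "0 0 -0.04 0 0 0 0.05" --pt "0 0 -0.04 0 0 0 0.05" --pt "0 0 -0.04 0 0 0 0.05"

```text
t: 11.52
ee_pos: [490.0, -232.7, 185.9]
eef_rot: [[0.99, 0.141, -0.003], [0.141, -0.99, 0.004], [-0.002, -0.004, -1.0]]
wrist_force: [1.6, 0.9, 0.8]
finger_gap: 0.587
```

```bash
python3 - <<'E'
from h import *
B=Rt(.134,.61);n=-B.apply([0,0,1]);c=np.array([551.3,238.5,85.5])
plan([([500,-20,270],Rt(.14,.2),8,.05),(c+110*n,B,8,.05)])
E
```

```text
[0.005, -0.0262, -0.0104, 0.0245, 0.0003, 0.0002, 0.05]
[0.005, -0.0264, -0.0098, 0.0245, 0.0003, 0.0002, 0.05]
[0.005, -0.0267, -0.0091, 0.0245, 0.0003, 0.0002, 0.05]
[0.005, -0.0269, -0.0085, 0.0245, 0.0003, 0.0002, 0.05]
[0.005, -0.0271, -0.0078, 0.0245, 0.0003, 0.0002, 0.05]
[0.005, -0.0273, -0.0071, 0.0245, 0.0003, 0.0002, 0.05]
[0.005, -0.0274, -0.0065, 0.0245, 0.0003, 0.0002, 0.05]
[0.005, -0.0276, -0.0058, 0.0245, 0.0003, 0.0002, 0.05]

[0.0108, -0.0204, 0.0162, 0.0512, 0.0003, 0.0007, 0.05]
[0.0108, -0.0196, 0.0172, 0.0512, 0.0003, 0.0007, 0.05]
[0.0108, -0.0187, 0.0182, 0.0512, 0.0003, 0.0007, 0.05]
[0.0108, -0.0177, 0.0191, 0.0512, 0.0003, 0.0007, 0.05]
[0.0107, -0.0167, 0.02, 0.0512, 0.0003, 0.0007, 0.05]
[0.0107, -0.0157, 0.0208, 0.0512, 0.0003, 0.0007, 0.05]
[0.0107, -0.0146, 0.0216, 0.0512, 0.0003, 0.0007, 0.05]
[0.0107, -0.0135, 0.0223, 0.0512, 0.0003, 0.0007, 0.05]
```

Request:
jog_arm --pt "0.005 -0.026 -0.0104 0.0245 0 0 0.05" --pt "0.005 -0.0264 -0.0098 0.0245 0 0 0.05" --pt "0.005 -0.0267 -0.0091 0.0245 0 0 0.05" --pt "0.005 -0.0269 -0.0085 0.0245 0 0 0.05" --pt "0.005 -0.0271 -0.0078 0.0245 0 0 0.05" --pt "0.005 -0.0273 -0.0071 0.0245 0 0 0.05" --pt "0.005 -0.0274 -0.0065 0.0245 0 0 0.05" --pt "0.005 -0.0276 -0.0058 0.0245 0 0 0.05"

```text
t: 12.52
ee_pos: [500.5, -17.5, 281.6]
eef_rot: [[0.991, 0.134, -0.019], [0.135, -0.97, 0.201], [0.008, -0.202, -0.979]]
wrist_force: [-0.3, -0.6, 0.2]
finger_gap: 0.584
```

Request:
jog_arm --pt "0.0108 -0.0204 0.0162 0.0512 0 0 0.05" --pt "0.0108 -0.0196 0.0172 0.0512 0 0 0.05" --pt "0.0108 -0.0187 0.0182 0.0512 0 0 0.05" --pt "0.0108 -0.0177 0.0191 0.0512 0 0 0.05" --pt "0.0107 -0.0167 0.02 0.0512 0 0 0.05" --pt "0.0107 -0.0157 0.0208 0.0512 0 0 0.05" --pt "0.0107 -0.0146 0.0216 0.0512 0 0 0.05" --pt "0 0 0 0 0 0 0.05"

```text
t: 13.52
ee_pos: [555.3, 160.7, 205.8]
eef_rot: [[0.99, 0.124, -0.061], [0.138, -0.831, 0.539], [0.016, -0.542, -0.84]]
wrist_force: [-0.2, -0.8, 0.0]
finger_gap: 0.585
```

```bash
python3 - <<'E'
from h import *
B=Rt(.134,.61);n=-B.apply([0,0,1]);c=np.array([551.3,238.5,85.5])
o=r.get_obs();print(np.round(o['ee_pos'],1),np.round(o['eef_rot'],3).tolist(),np.round(o['joints'],2))
plan([(c+50*n,B,4,.05)])
E
```

```text
[555.3 160.7 205.8] [[0.99, 0.124, -0.061], [0.138, -0.831, 0.539], [0.016, -0.542, -0.84]] [-0.35  0.44  0.39  1.88 -0.84  1.12  0.65]
[0.0013, 0.0005, 0.0233, 0.0092, -0.0028, 0.0031, 0.05]
[0.0014, 0.0007, 0.0233, 0.0092, -0.0028, 0.0031, 0.05]
[0.0015, 0.0009, 0.0233, 0.0092, -0.0028, 0.0031, 0.05]
[0.0015, 0.0011, 0.0233, 0.0092, -0.0028, 0.0031, 0.05]
```

Request:
jog_arm --pt "0.0014 0.0005 0.0233 0.0092 -0.003 0.003 0.05" --pt "0.0014 0.0007 0.0233 0.0092 -0.003 0.003 0.05" --pt "0.0014 0.0009 0.0233 0.0092 -0.003 0.003 0.05" --pt "0.0014 0.001 0.0233 0.0092 -0.003 0.003 0.05" --pt "0 0 0 0 0 0 0.05"

```text
t: 14.15
ee_pos: [554.1, 212.1, 121.7]
eef_rot: [[0.991, 0.109, -0.078], [0.134, -0.812, 0.568], [-0.002, -0.573, -0.82]]
wrist_force: [0.1, -0.5, 0.7]
finger_gap: 0.581
```

```bash
python3 - <<'E'
from h import *
wsnap("w4",1.0)
B=Rt(.134,.61);n=-B.apply([0,0,1]);c=np.array([551.3,238.5,85.5])
plan([(c-16*n,B,4,.05)])
E
```

```text
[554.1 212.1 121.7] [[0.991, 0.109, -0.078], [0.134, -0.812, 0.568], [-0.002, -0.573, -0.82]] 0.019
[0.0, -0.0003, 0.0155, 0.0001, -0.0001, -0.0002, 0.05]
[0.0, -0.0003, 0.0155, 0.0001, -0.0001, -0.0002, 0.05]
[0.0, -0.0003, 0.0155, 0.0001, -0.0001, -0.0002, 0.05]
[0.0, -0.0003, 0.0155, 0.0001, -0.0001, -0.0002, 0.05]
```

View pics/w4.png

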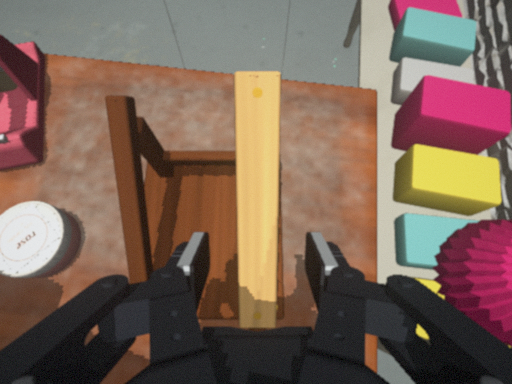

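The slat (cols 236–280) is centred between the fingers, and its end row agrees with the model. Grasping.

Request:
jog_arm --pt "0 0 0.0155 0 0 0 0.05" --pt "0 0 0.0155 0 0 0 0.05" --pt "0 0 0.0155 0 0 0 0.05" --pt "0 0 0.0145 0 0 0 0.05" --pt "0 0 0 0 0 0 0.02" --pt "0 0 0 0 0 0 0.02" --pt "0 0 0 0 0 0 0.02" --pt "0 0 0 0 0 0 0.02" --force 30

```text
t: 15.2
ee_pos: [551.5, 247.6, 71.0]
eef_rot: [[0.991, 0.11, -0.073], [0.131, -0.813, 0.568], [0.003, -0.572, -0.82]]
wrist_force: [0.1, -0.0, 0.1]
finger_gap: 0.321
```

Request:
jog_arm --pt "0 0 -0.016 0 0 0 0.02" --pt "0 0 -0.016 0 0 0 0.02" --pt "0 0 -0.016 0 0 0 0.02" --pt "0 0 -0.016 0 0 0 0.02"

```text
t: 15.7
ee_pos: [556.9, 208.0, 127.2]
eef_rot: [[0.991, 0.109, -0.071], [0.13, -0.813, 0.567], [0.004, -0.572, -0.821]]
wrist_force: [-0.1, -0.4, -0.3]
finger_gap: 0.323
```

```bash
python3 - <<'E'
from h import *
plan([([535,10,260],Rt(.14),8,.02),([549.5,-224.5,110],Rt(.142),8,.02)])
E
```

```text
[-0.0059, 0.0103, -0.0275, -0.076, -0.0008, -0.001, 0.02]
[-0.0059, 0.0124, -0.0266, -0.076, -0.0008, -0.001, 0.02]
[-0.0059, 0.0144, -0.0256, -0.076, -0.0008, -0.001, 0.02]
[-0.006, 0.0163, -0.0244, -0.076, -0.0008, -0.001, 0.02]
[-0.006, 0.0181, -0.0231, -0.076, -0.0008, -0.001, 0.02]
[-0.006, 0.0198, -0.0216, -0.076, -0.0008, -0.001, 0.02]
[-0.0061, 0.0213, -0.0201, -0.076, -0.0008, -0.001, 0.02]
[-0.0061, 0.0228, -0.0184, -0.076, -0.0008, -0.001, 0.02]

[-0.0023, 0.0293, 0.0187, -0.0, -0.0, -0.0002, 0.02]
[-0.0023, 0.0293, 0.0187, -0.0, -0.0, -0.0002, 0.02]
[-0.0023, 0.0293, 0.0187, -0.0, -0.0, -0.0002, 0.02]
[-0.0023, 0.0293, 0.0187, -0.0, -0.0, -0.0002, 0.02]
[-0.0023, 0.0293, 0.0187, -0.0, -0.0, -0.0002, 0.02]
[-0.0023, 0.0293, 0.0187, -0.0, -0.0, -0.0002, 0.02]
[-0.0023, 0.0293, 0.0187, -0.0, -0.0, -0.0002, 0.02]
[-0.0023, 0.0293, 0.0187, -0.0, -0.0, -0.0002, 0.02]
```

Request:
jog_arm --pt "-0.0059 0.0103 -0.0275 -0.076 -0.001 -0.001 0.02" --pt "-0.0059 0.0124 -0.0266 -0.076 -0.001 -0.001 0.02" --pt "-0.0059 0.0144 -0.0256 -0.076 -0.001 -0.001 0.02" --pt "-0.006 0.0163 -0.0244 -0.076 -0.001 -0.001 0.02" --pt "-0.006 0.0181 -0.0231 -0.076 -0.001 -0.001 0.02" --pt "-0.006 0.0198 -0.0216 -0.076 -0.001 -0.001 0.02" --pt "-0.006 0.0213 -0.0201 -0.076 -0.001 -0.001 0.02" --pt "-0.006 0.0228 -0.0184 -0.074 -0.001 -0.001 0.02"

```text
t: 16.7
ee_pos: [533.6, -1.5, 272.5]
eef_rot: [[0.991, 0.13, 0.004], [0.13, -0.991, -0.015], [0.002, 0.016, -1.0]]
wrist_force: [-0.1, -0.5, -1.1]
finger_gap: 0.32
```

Request:
jog_arm --pt "-0.0023 0.0293 0.0187 0 0 0 0.02" --pt "-0.0023 0.0293 0.0187 0 0 0 0.02" --pt "-0.0023 0.0293 0.0187 0 0 0 0.02" --pt "-0.0023 0.0293 0.0187 0 0 0 0.02" --pt "-0.0023 0.0293 0.0187 0 0 0 0.02" --pt "-0.0023 0.0293 0.0187 0 0 0 0.02" --pt "-0.0023 0.0263 0.0187 0 0 0 0.02" --pt "0 0 0 0 0 0 0.02"

```text
t: 17.7
ee_pos: [544.8, -215.0, 149.3]
eef_rot: [[0.992, 0.124, 0.013], [0.125, -0.992, -0.012], [0.011, 0.013, -1.0]]
wrist_force: [-0.1, 0.6, -0.2]
finger_gap: 0.318
```

```bash
python3 - <<'E'
from h import *
wsnap("w5",1.5)
plan([([550,-224.4,50],Rt(.142),6,.02)])
E
```

```text
[ 544.8 -215.   149.3] [[0.992, 0.124, 0.013], [0.125, -0.992, -0.012], [0.011, 0.013, -1.0]] 0.017
[0.0003, 0.0016, 0.0167, 0.0021, -0.0021, -0.0026, 0.02]
[0.0003, 0.0017, 0.0167, 0.0021, -0.0021, -0.0026, 0.02]
[0.0004, 0.0017, 0.0167, 0.0021, -0.0021, -0.0026, 0.02]
[0.0004, 0.0017, 0.0167, 0.0021, -0.0021, -0.0026, 0.02]
[0.0004, 0.0018, 0.0167, 0.0021, -0.0021, -0.0026, 0.02]
[0.0004, 0.0018, 0.0167, 0.0021, -0.0021, -0.0026, 0.02]
```

View pics/w5.png

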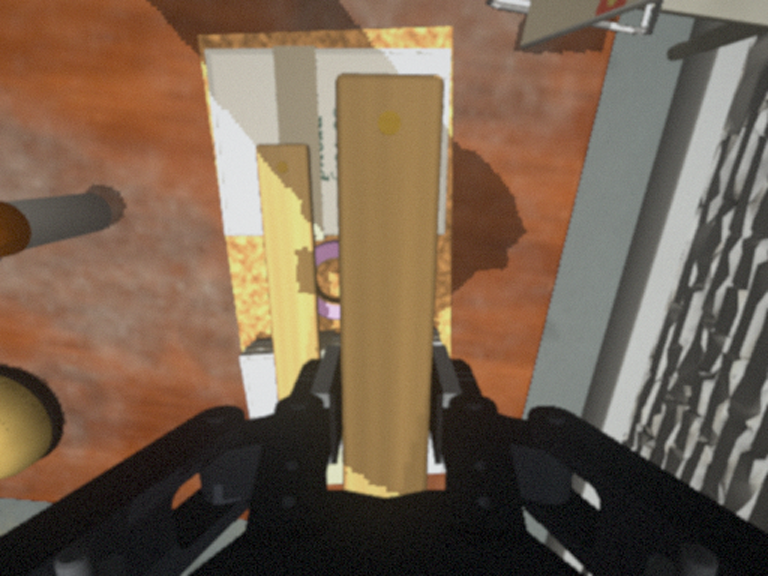

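Slat 1 lies flat, its far end at (258–307,145) and its edges running to (276,400) and (319,345). I'll back-project these at z=46 to get its exact place.

```bash
cat >>h.py <<'E'
def bp(f,px,z,sc=1.5):
    p=P[f];M=cv2.Rodrigues(np.float64(p["rvec"]))[0];C=-M.T@np.ravel(p["tvec"])
    q=(np.array(px)+.5)/sc-.5
    d=(np.linalg.inv(p["K"])@np.c_[q,np.ones(len(q))].T).T@M
    return C+d*((z-C[2])/d[:,2])[:,None]
E
python3 - <<'E'
from h import *
wparam("w5");wparam("w3")
Q=bp("w5",[(258,145),(307,144),(276,400),(319,345)],46)
print(np.round(Q,1))
m=(Q[0]+Q[1])/2;e=(Q[1]-Q[0])[:2];print('w',np.linalg.norm(e))
d=Q[3]-Q[1];print('yaw R',np.arctan2(d[0],-d[1]));d2=Q[2]-Q[0];print('yaw L',np.arctan2(d2[0],-d2[1]))
y=.142;print('centre',m+90*np.array([np.sin(y),-np.cos(y),0]))
print('packL',np.round(bp("w5",[(206,50),(222,235),(443,235)],36),1))
E
```

```text
[[ 470.2 -146.    46. ]
 [ 495.9 -142.3   46. ]
 [ 488.  -297.2   46. ]
 [ 511.7 -256.6   46. ]]
w 25.941632957622442
yaw R 0.1373788228425782
yaw L 0.11700558450431076
centre [ 495.78269971 -233.2354573    46.        ]
packL [[ 438.8 -102.4   36. ]
 [ 448.9 -198.6   36. ]
 [ 577.  -182.7   36. ]]
```

Request:
jog_arm --pt "0.0004 0.0014 0.0167 0.0021 -0.002 -0.0025 0.02" --pt "0.0004 0.0014 0.0167 0.0021 -0.002 -0.0025 0.02" --pt "0.0004 0.0014 0.0167 0.0021 -0.002 -0.0025 0.02" --pt "0.0004 0.0014 0.0167 0.0021 -0.002 -0.0025 0.02" --pt "0.0004 0.0014 0.0167 0.0021 -0.002 -0.0025 0.02" --pt "0.0004 0.0014 0.0167 0.0021 -0.002 0 0.02" --pt "0 0 0 0 0 0 0.02"

```text
t: 18.62
ee_pos: [551.2, -218.5, 43.2]
eef_rot: [[0.99, 0.144, -0.0], [0.144, -0.99, 0.003], [0.0, -0.003, -1.0]]
wrist_force: [-0.9, -0.3, -0.6]
finger_gap: 0.322
```

```bash
python3 - <<'E'
from h import *
o=r.get_obs();print(np.round(o['ee_pos'],1),np.round(o['eef_rot'],4).tolist())
plan([([551.2,-225,31],Rt(.138),6,.02)])
E
```

```text
[ 551.2 -218.5   43.2] [[0.9895, 0.1444, -0.0004], [0.1444, -0.9895, 0.0034], [0.0001, -0.0034, -1.0]]
[-0.0002, 0.0011, 0.002, -0.0006, -0.0, 0.0012, 0.02]
[-0.0002, 0.0011, 0.002, -0.0006, -0.0, 0.0012, 0.02]
[-0.0002, 0.0011, 0.002, -0.0006, -0.0, 0.0012, 0.02]
[-0.0002, 0.0011, 0.002, -0.0006, -0.0, 0.0012, 0.02]
[-0.0002, 0.0011, 0.002, -0.0006, -0.0, 0.0012, 0.02]
[-0.0002, 0.0011, 0.002, -0.0006, -0.0, 0.0012, 0.02]
```

Request:
jog_arm --pt "-0.0002 0.0011 0.002 -0.0006 0 0.0012 0.02" --pt "-0.0002 0.0011 0.002 -0.0006 0 0.0012 0.02" --pt "-0.0002 0.0011 0.002 -0.0006 0 0.0012 0.02" --pt "-0.0002 0.0011 0.002 -0.0006 0 0.0012 0.02" --pt "-0.0002 0.0011 0.002 -0.0006 0 0.0012 0.02" --pt "-0.0002 0.0011 0.002 -0.0006 0 0 0.02" --pt "0 0 0 0 0 0 0.02"

```text
t: 19.5
ee_pos: [552.2, -226.3, 32.2]
eef_rot: [[0.99, 0.138, 0.004], [0.138, -0.99, -0.001], [0.003, 0.002, -1.0]]
wrist_force: [1.0, -0.3, -0.4]
finger_gap: 0.321
```

Request:
jog_arm --pt "0 0 0.0015 0 0 0 0.02" --pt "0 0 0.0015 0 0 0 0.02" --pt "0 0 0.0015 0 0 0 0.02" --pt "0 0 0 0 0 0 0.02"

```text
t: 20.0
ee_pos: [552.3, -226.2, 27.4]
eef_rot: [[0.99, 0.138, 0.004], [0.138, -0.99, -0.001], [0.003, 0.002, -1.0]]
wrist_force: [-0.5, 0.0, -0.2]
finger_gap: 0.319
```

Request:
jog_arm --pt "0 0 0.0015 0 0 0 0.02" --pt "0 0 0 0 0 0 0.02"

```text
t: 20.25
ee_pos: [552.3, -226.1, 25.8]
eef_rot: [[0.99, 0.138, 0.004], [0.138, -0.99, -0.001], [0.003, 0.002, -1.0]]
wrist_force: [0.3, 0.1, -0.7]
finger_gap: 0.321
```

Request:
jog_arm --pt "0 0 0.0015 0 0 0 0.02" --pt "0 0 0.001 0 0 0 0.02"

```text
t: 20.5
ee_pos: [552.5, -226.2, 24.2]
eef_rot: [[0.99, 0.138, 0.004], [0.138, -0.99, -0.0], [0.004, 0.001, -1.0]]
wrist_force: [-4.5, 2.3, 15.6]
finger_gap: 0.322
```

Request:
jog_arm --pt "0 0 0.0012 0 0 0 0.02"

```text
t: 20.62
ee_pos: [552.5, -226.1, 24.3]
eef_rot: [[0.99, 0.138, 0.004], [0.138, -0.99, 0.001], [0.004, -0.0, -1.0]]
wrist_force: [-4.2, 2.0, 13.4]
finger_gap: 0.321
```

Request:
jog_arm --pt "0 0 0.0012 0 0 0 0.02"

```text
t: 20.75
ee_pos: [552.5, -226.1, 24.3]
eef_rot: [[0.99, 0.138, 0.004], [0.138, -0.99, 0.002], [0.004, -0.001, -1.0]]
wrist_force: [-4.1, 2.2, 11.1]
finger_gap: 0.318
```

Contact is confirmed by force (about 15 N). Releasing and lifting.

Request:
jog_arm --pt "0 0 0 0 0 0 0.02" --pt "0 0 0 0 0 0 0.042" --pt "0 0 0 0 0 0 0.042" --pt "0 0 0 0 0 0 0.042" --pt "0 0 -0.01 0 0 0 0.042" --pt "0 0 -0.03 0 0 0 0.042" --pt "0 0 -0.04 0 0 0 0.06" --pt "0 0 -0.04 0 0 0 0.085"

```text
t: 21.75
ee_pos: [550.1, -225.9, 145.8]
eef_rot: [[0.99, 0.138, -0.002], [0.138, -0.99, 0.003], [-0.001, -0.003, -1.0]]
wrist_force: [0.4, -0.9, -0.2]
finger_gap: 0.889
```

```bash
python3 - <<'E'
from h import *
tt=lambda q:np.array(q)/3+[135,120]
print('easel legs',np.round(bp('top',tt([(352,92),(423,97)]),0,1),0).tolist(),'stamp',np.round(bp('top',np.array([(377,348)])/1.5625,35,1)))
o=r.get_obs();print(np.round(o['ee_pos'],1))
plan([([500,-110,240],Rt(.1),5,.085),([489,20,180],Rt(.065),5,.085)])
E
```

```text
easel legs [[593.0, 15.0, 0.0], [589.0, -56.0, 0.0]] stamp [[377.  44.  35.]]
[ 550.1 -225.9  145.8]
[-0.0068, -0.0244, -0.0188, -0.0006, 0.0003, 0.0076, 0.085]
[-0.0069, -0.0243, -0.0188, -0.0006, 0.0003, 0.0076, 0.085]
[-0.0071, -0.0243, -0.0188, -0.0006, 0.0003, 0.0076, 0.085]
[-0.0073, -0.0242, -0.0188, -0.0006, 0.0003, 0.0076, 0.085]
[-0.0075, -0.0241, -0.0188, -0.0006, 0.0003, 0.0076, 0.085]

[0.0004, -0.0261, 0.012, 0.0, -0.0, 0.007, 0.085]
[0.0002, -0.0261, 0.012, 0.0, -0.0, 0.007, 0.085]
[0.0, -0.0261, 0.012, 0.0, -0.0, 0.007, 0.085]
[-0.0001, -0.0261, 0.012, 0.0, -0.0, 0.007, 0.085]
[-0.0003, -0.0261, 0.012, 0.0, -0.0, 0.007, 0.085]
```

Request:
jog_arm --pt "-0.0068 -0.0244 -0.0188 0 0 0.0076 0.085" --pt "-0.0069 -0.0244 -0.0188 0 0 0.0076 0.085" --pt "-0.0071 -0.0243 -0.0188 0 0 0.0076 0.085" --pt "-0.0073 -0.0242 -0.0188 0 0 0.0076 0.085" --pt "-0.0075 -0.0241 -0.0188 0 0 0.0076 0.085"

```text
t: 22.38
ee_pos: [499.6, -109.9, 248.1]
eef_rot: [[0.996, 0.093, 0.006], [0.093, -0.996, 0.001], [0.006, -0.001, -1.0]]
wrist_force: [0.9, 0.5, 0.3]
finger_gap: 0.993
```

Request:
jog_arm --pt "0.0004 -0.026 0.012 0 0 0.007 0.085" --pt "0 -0.026 0.012 0 0 0.007 0.085" --pt "0 -0.026 0.012 0 0 0.007 0.085" --pt "0 -0.026 0.012 0 0 0.007 0.085" --pt "0 -0.02 0.012 0 0 0.007 0.085" --pt "0 0 0 0 0 0 0.085"

```text
t: 23.12
ee_pos: [491.1, 18.6, 192.8]
eef_rot: [[0.998, 0.058, 0.015], [0.058, -0.998, 0.006], [0.016, -0.005, -1.0]]
wrist_force: [1.5, -0.3, -1.0]
finger_gap: 0.995
```

```bash
python3 - <<'E'
from h import *
wsnap("w6",1.5)
E
```

```text
[491.1  18.6 192.8] [[0.998, 0.058, 0.015], [0.058, -0.998, 0.006], [0.016, -0.005, -1.0]] 0.032
```

View pics/w6.png

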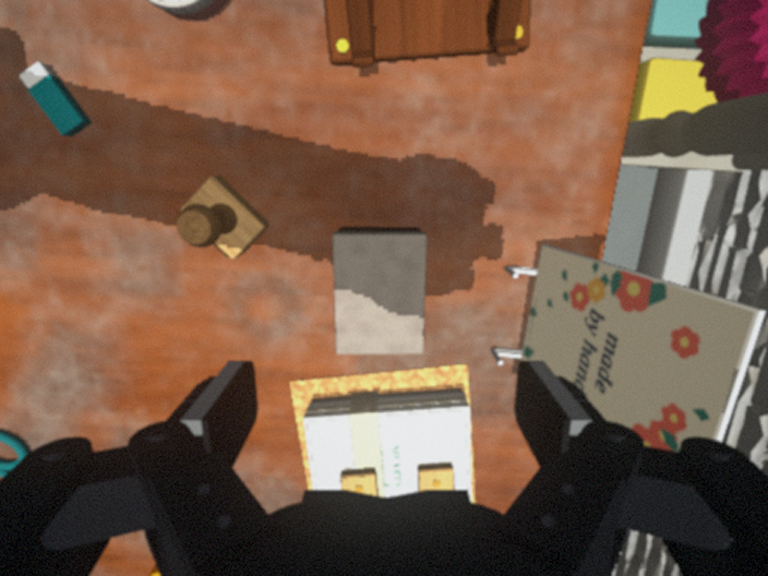

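The box top's corners are at (333,233), (426,234), (424,354), (337,354), and both slat ends on pack L show at (358,480) and (435,477). Fitting the box.

```bash
cat >m4.py <<'E'
exec(open('m1.py').read().split('for k,')[0])
wparam("w6");u=lambda q:(np.array(q)+.5)/1.5-.5
X,t,s,_=D['box'];w=u([(426,234),(424,354),(337,354),(333,233)])
for obs in({'w6':w},{'w6':w,'top':tt(t),'scene':ss(s)}):
    x,e=fit(X,obs,[489,0,0,.06]);print(np.round(x,3),np.round(e,1))
print(np.round(bp('w6',[(426,234),(424,354),(337,354),(333,233)],50),1))
x=[490,1,0,x[3]]
plan([([x[0],x[1],80],Rt(x[3]),7,.085)])
E
python3 m4.py
```

```text
[ 4.91769e+02  2.55000e+00 -1.36800e+00  5.80000e-02] [ 0.7 -0.1 -0.  -0.4 -0.4 -0.1 -0.2  0.6]
[ 4.91556e+02  1.08800e+00 -6.03800e+00  6.10000e-02] [-0.2  0.6 -0.7 -1.  -0.1 -0.5 -0.1  1.5 -0.6  0.3 -1.  -0.7 -0.2 -1.6
  0.1 -0.9  1.6  0.   1.1  0.6 -0.4 -1.  -0.6 -1.4]
[[519.4  46.8  50. ]
 [525.1 -38.   50. ]
 [463.8 -41.1  50. ]
 [458.7  44.   50. ]]
[-0.0006, 0.0024, 0.0162, -0.0006, -0.0024, -0.0006, 0.085]
[-0.0006, 0.0024, 0.0162, -0.0006, -0.0024, -0.0006, 0.085]
[-0.0006, 0.0024, 0.0162, -0.0006, -0.0024, -0.0006, 0.085]
[-0.0005, 0.0024, 0.0162, -0.0006, -0.0024, -0.0006, 0.085]
[-0.0005, 0.0024, 0.0162, -0.0006, -0.0024, -0.0006, 0.085]
[-0.0005, 0.0024, 0.0162, -0.0006, -0.0024, -0.0006, 0.085]
[-0.0004, 0.0023, 0.0162, -0.0006, -0.0024, -0.0006, 0.085]
```

Request:
jog_arm --pt "-0.0003 0.0022 0.0162 0 -0.0024 0 0.085" --pt "-0.0003 0.0022 0.0162 0 -0.0024 0 0.085" --pt "-0.0003 0.0022 0.0162 0 -0.0024 0 0.085" --pt "-0.0003 0.0022 0.0162 0 -0.0024 0 0.085" --pt "-0.0003 0.0022 0.0162 0 -0.0024 0 0.085" --pt "-0.0003 0.0022 0.0162 0 -0.0024 0 0.085" --pt "-0.0003 0.0022 0.0162 0 -0.0024 0 0.085" --pt "0 0 0 0 0 0 0.085"

```text
t: 24.18
ee_pos: [491.5, -2.4, 71.9]
eef_rot: [[0.999, 0.051, -0.002], [0.051, -0.999, 0.003], [-0.002, -0.003, -1.0]]
wrist_force: [0.1, 0.8, 0.7]
finger_gap: 0.997
```

```bash
python3 - <<'E'
from h import *
o=r.get_obs();print(np.round(o['ee_pos'],1),np.round(o['eef_rot'],4).tolist())
plan([([491.6,2.3,10],Rt(.06),6,.085)])
E
```

```text
[491.5  -2.4  71.9] [[0.9987, 0.0515, -0.0017], [0.0515, -0.9987, 0.0032], [-0.0015, -0.0033, -1.0]]
[0.0001, -0.0007, 0.0103, -0.0005, 0.0003, -0.0014, 0.085]
[0.0001, -0.0007, 0.0103, -0.0005, 0.0003, -0.0014, 0.085]
[0.0001, -0.0008, 0.0103, -0.0005, 0.0003, -0.0014, 0.085]
[0.0001, -0.0008, 0.0103, -0.0005, 0.0003, -0.0014, 0.085]
[0.0001, -0.0008, 0.0103, -0.0005, 0.0003, -0.0014, 0.085]
[0.0001, -0.0008, 0.0103, -0.0005, 0.0003, -0.0014, 0.085]
```

Request:
jog_arm --pt "0 -0.0008 0.0098 0 0 -0.0014 0.085" --pt "0 -0.0008 0.0098 0 0 -0.0014 0.085" --pt "0 -0.0008 0.0098 0 0 -0.0014 0.085" --pt "0 -0.0008 0.0098 0 0 -0.0014 0.085" --pt "0 -0.0008 0.0098 0 0 -0.0014 0.085" --pt "0 -0.0008 0.0098 0 0 -0.0014 0.085" --pt "0 0 0 0 0 0 0.085"

```text
t: 25.05
ee_pos: [492.1, 3.7, 9.7]
eef_rot: [[0.998, 0.061, 0.0], [0.061, -0.998, 0.004], [0.0, -0.004, -1.0]]
wrist_force: [0.2, 0.3, 1.3]
finger_gap: 0.992
```

Request:
jog_arm --pt "0 0 0 0 0 0 0.055" --pt "0 0 0 0 0 0 0.055" --pt "0 0 0 0 0 0 0.055" --pt "0 0 0 0 0 0 0.055" --force 25

```text
t: 25.55
ee_pos: [492.6, 3.6, 10.3]
eef_rot: [[0.998, 0.061, 0.002], [0.061, -0.998, 0.004], [0.002, -0.004, -1.0]]
wrist_force: [1.0, -0.3, -1.4]
finger_gap: 0.722
```

```bash
python3 - <<'E'
from h import *
plan([([491,3,60],Rt(.06),4,.055),([493,-30,150],Rt(.07),4,.055),([522.5,-215,110],Rt(.135),8,.055)])
E
```

```text
[-0.0004, 0.0001, -0.0124, -0.001, -0.0004, 0.0003, 0.055]
[-0.0004, 0.0001, -0.0124, -0.001, -0.0004, 0.0003, 0.055]
[-0.0004, 0.0001, -0.0124, -0.001, -0.0004, 0.0003, 0.055]
[-0.0004, 0.0001, -0.0124, -0.001, -0.0004, 0.0003, 0.055]

[0.0, 0.0083, -0.0225, 0.0, 0.0, -0.0025, 0.055]
[-0.0, 0.0083, -0.0225, 0.0, 0.0, -0.0025, 0.055]
[-0.0, 0.0083, -0.0225, 0.0, 0.0, -0.0025, 0.055]
[-0.0001, 0.0083, -0.0225, 0.0, 0.0, -0.0025, 0.055]

[0.0021, 0.0233, 0.005, 0.0, -0.0, -0.0081, 0.055]
[0.0019, 0.0233, 0.005, 0.0, -0.0, -0.0081, 0.055]
[0.0017, 0.0234, 0.005, 0.0, -0.0, -0.0081, 0.055]
[0.0015, 0.0234, 0.005, 0.0, -0.0, -0.0081, 0.055]
[0.0013, 0.0234, 0.005, 0.0, -0.0, -0.0081, 0.055]
[0.0011, 0.0234, 0.005, 0.0, -0.0, -0.0081, 0.055]
[0.0009, 0.0234, 0.005, 0.0, -0.0, -0.0081, 0.055]
[0.0007, 0.0234, 0.005, 0.0, -0.0, -0.0081, 0.055]
```

Request:
jog_arm --pt "0 0 -0.0124 0 0 0 0.055" --pt "0 0 -0.0124 0 0 0 0.055" --pt "0 0 -0.0124 0 0 0 0.055" --pt "0 0 -0.0124 0 0 0 0.055" --pt "0 0.0083 -0.0225 0 0 -0.0025 0.055" --pt "0 0.0083 -0.0225 0 0 -0.0025 0.055" --pt "0 0.0083 -0.0225 0 0 -0.0025 0.055" --pt "0 0.0083 -0.0225 0 0 -0.0025 0.055"

```text
t: 26.55
ee_pos: [493.7, -30.3, 158.1]
eef_rot: [[0.997, 0.072, 0.001], [0.072, -0.997, 0.005], [0.002, -0.005, -1.0]]
wrist_force: [0.1, 0.0, -1.9]
finger_gap: 0.722
```

Request:
jog_arm --pt "0.002 0.0233 0.004 0 0 -0.008 0.055" --pt "0.002 0.0233 0.004 0 0 -0.008 0.055" --pt "0.0017 0.0233 0.004 0 0 -0.008 0.055" --pt "0.0015 0.0233 0.004 0 0 -0.008 0.055" --pt "0.0013 0.0233 0.004 0 0 -0.008 0.055" --pt "0.001 0.0233 0.004 0 0 -0.008 0.055" --pt "0.001 0.0233 0.004 0 0 -0.008 0.055" --pt "0 0 0 0 0 0 0.055"

```text
t: 27.55
ee_pos: [522.0, -196.2, 136.6]
eef_rot: [[0.991, 0.13, 0.01], [0.13, -0.991, 0.007], [0.011, -0.005, -1.0]]
wrist_force: [-1.4, 0.9, -0.2]
finger_gap: 0.724
```

```bash
python3 - <<'E'
from h import *
o=r.get_obs();print(np.round(o['ee_pos'],1),np.round(o['eef_rot'],4).tolist())
plan([([522.5,-227.5,72],Rt(.138),7,.055)])
E
```

```text
[ 522.  -196.2  136.6] [[0.9914, 0.1304, 0.0098], [0.1303, -0.9915, 0.0066], [0.0106, -0.0052, -0.9999]]
[-0.0006, 0.0045, 0.0092, -0.0007, -0.0015, -0.001, 0.055]
[-0.0006, 0.0045, 0.0092, -0.0007, -0.0015, -0.001, 0.055]
[-0.0006, 0.0045, 0.0092, -0.0007, -0.0015, -0.001, 0.055]
[-0.0006, 0.0045, 0.0092, -0.0007, -0.0015, -0.001, 0.055]
[-0.0006, 0.0045, 0.0092, -0.0007, -0.0015, -0.001, 0.055]
[-0.0006, 0.0045, 0.0092, -0.0007, -0.0015, -0.001, 0.055]
[-0.0006, 0.0044, 0.0092, -0.0007, -0.0015, -0.001, 0.055]
```

Request:
jog_arm --pt "-0.0006 0.0044 0.009 -0.0007 -0.0015 -0.001 0.055" --pt "-0.0006 0.0044 0.009 -0.0007 -0.0015 -0.001 0.055" --pt "-0.0006 0.0044 0.009 -0.0007 -0.0015 -0.001 0.055" --pt "-0.0006 0.0044 0.009 -0.0007 -0.0015 -0.001 0.055" --pt "-0.0006 0.0044 0.009 -0.0007 -0.0015 -0.001 0.055" --pt "-0.0006 0.0044 0.009 -0.0007 -0.0015 -0.001 0.055" --pt "-0.0006 0.0044 0.009 -0.0007 -0.0015 -0.001 0.055" --pt "0 0 0 0 0 0 0.055"

```text
t: 28.55
ee_pos: [521.9, -225.6, 68.7]
eef_rot: [[0.99, 0.141, -0.003], [0.141, -0.99, 0.002], [-0.002, -0.002, -1.0]]
wrist_force: [0.5, 0.4, -0.6]
finger_gap: 0.721
```

```bash
python3 - <<'E'
from h import *
o=r.get_obs();print(np.round(o['ee_pos'],1),np.round(o['eef_rot'],4).tolist())
plan([([522.5,-227.5,61],Rt(.138),5,.055)])
E
```

```text
[ 521.9 -225.6   68.7] [[0.99, 0.1411, -0.0025], [0.1411, -0.99, 0.0021], [-0.0022, -0.0024, -1.0]]
[0.0001, 0.0004, 0.0015, -0.0005, 0.0004, 0.0007, 0.055]
[0.0001, 0.0004, 0.0015, -0.0005, 0.0004, 0.0007, 0.055]
[0.0001, 0.0004, 0.0015, -0.0005, 0.0004, 0.0007, 0.055]
[0.0001, 0.0004, 0.0015, -0.0005, 0.0004, 0.0007, 0.055]
[0.0001, 0.0004, 0.0015, -0.0005, 0.0004, 0.0007, 0.055]
```

Request:
jog_arm --pt "0 0.0003 0.0015 -0.0005 0.0004 0.0007 0.055" --pt "0 0.0003 0.0015 -0.0005 0.0004 0.0007 0.055" --pt "0 0.0003 0.0015 -0.0005 0.0004 0.0007 0.055" --pt "0 0.0003 0.0015 -0.0005 0.0004 0.0007 0.055" --pt "0 0.0003 0.0015 -0.0005 0.0004 0 0.055"

```text
t: 29.18
ee_pos: [523.0, -226.9, 61.7]
eef_rot: [[0.99, 0.139, 0.002], [0.139, -0.99, -0.0], [0.002, 0.001, -1.0]]
wrist_force: [-0.2, -0.7, -0.9]
finger_gap: 0.722
```

Request:
jog_arm --pt "0 0 0.001 0 0 0 0.055" --pt "0 0 0.001 0 0 0 0.055"

```text
t: 29.42
ee_pos: [523.0, -226.9, 59.6]
eef_rot: [[0.99, 0.139, 0.002], [0.139, -0.99, -0.0], [0.002, 0.001, -1.0]]
wrist_force: [-0.6, -1.3, -1.2]
finger_gap: 0.724
```

Request:
jog_arm --pt "0 0 0.001 0 0 0 0.055"

```text
t: 29.55
ee_pos: [523.0, -226.9, 58.5]
eef_rot: [[0.99, 0.139, 0.002], [0.139, -0.99, -0.0], [0.002, 0.001, -1.0]]
wrist_force: [0.0, 0.1, -1.1]
finger_gap: 0.728
```

Request:
jog_arm --pt "0 0 0.001 0 0 0 0.055"

```text
t: 29.68
ee_pos: [523.0, -226.9, 57.4]
eef_rot: [[0.99, 0.139, 0.002], [0.139, -0.99, -0.0], [0.002, 0.001, -1.0]]
wrist_force: [-0.6, -0.3, -1.8]
finger_gap: 0.725
```

Request:
jog_arm --pt "0 0 0.0008 0 0 0 0.055"

```text
t: 29.8
ee_pos: [523.1, -226.9, 56.6]
eef_rot: [[0.99, 0.139, 0.002], [0.139, -0.99, -0.0], [0.002, 0.001, -1.0]]
wrist_force: [-0.2, 0.1, -1.6]
finger_gap: 0.721
```

Request:
jog_arm --pt "0 0 0.0008 0 0 0 0.055"

```text
t: 29.92
ee_pos: [523.1, -227.0, 55.9]
eef_rot: [[0.99, 0.139, 0.002], [0.139, -0.99, -0.0], [0.002, 0.0, -1.0]]
wrist_force: [-1.3, -0.2, 6.8]
finger_gap: 0.726
```

Request:
jog_arm --pt "0 0 0.0008 0 0 0 0.055"

```text
t: 30.05
ee_pos: [523.1, -227.0, 55.9]
eef_rot: [[0.99, 0.139, 0.002], [0.139, -0.99, 0.001], [0.002, -0.0, -1.0]]
wrist_force: [-2.2, -0.0, 11.4]
finger_gap: 0.718
```

Contact again at the predicted height (55.9 against 56.3). Releasing, rising clear, and moving off a little towards the robot.

Request:
jog_arm --pt "0 0 0 0 0 0 0.055" --pt "0 0 0 0 0 0 0.08" --pt "0 0 0 0 0 0 0.08" --pt "0 0 0 0 0 0 0.08" --pt "0 0 -0.006 0 0 0 0.08" --pt "0 0 -0.02 0 0 0 0.08" --pt "0 0 -0.04 0 0 0 0.08" --pt "0 0 -0.05 0 0 0 0.08"

```text
t: 31.05
ee_pos: [521.2, -226.8, 174.7]
eef_rot: [[0.99, 0.138, -0.003], [0.138, -0.99, 0.001], [-0.003, -0.002, -1.0]]
wrist_force: [1.2, 0.1, 0.8]
finger_gap: 0.937
```

Request:
jog_arm --pt "0 -0.03 -0.05 0 0 0 0.08" --pt "0 -0.06 -0.02 0 0 0 0.08" --pt "0 -0.06 0 0 0 0 0.08" --pt "0 -0.06 0 0 0 0 0.08" --pt "0 -0.03 0 0 0 0 0.08" --pt "0 0 0 0 0 0 0.08"

```text
t: 31.8
ee_pos: [491.1, 14.7, 259.8]
eef_rot: [[0.991, 0.133, 0.017], [0.133, -0.991, 0.003], [0.017, -0.001, -1.0]]
wrist_force: [-0.1, -1.3, -0.2]
finger_gap: 0.935
```

```bash
python3 - <<'E'
from h import *
for n in("scene","top"): cv2.imwrite(f"pics/{n}2.png",r.camera(n)[:,:,::-1])
rs=lambda i,f:cv2.resize(i,None,fx=f,fy=f,interpolation=cv2.INTER_CUBIC)
a=rs(cv2.imread("pics/scene2.png")[170:255,265:395],4);b=rs(cv2.imread("pics/top2.png")[140:215,275:395],3.2)
c=rs(cv2.imread("pics/scene2.png")[:,:],.5)
H=np.zeros((600,780,3),np.uint8);H[:340,:520]=a;H[345:345+b.shape[0],:b.shape[1]]=b;H[360:552,400:656]=c
cv2.imwrite("pics/fin.png",H)
# bystander shift: change between first and last picture away from arm
print(r.get_obs()['t'])
E
```

```text
31.9
```

View pics/fin.png

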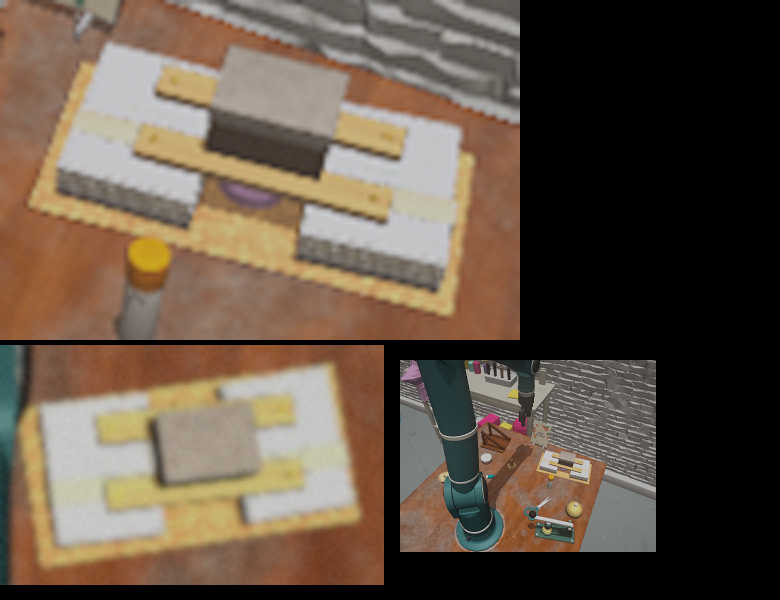

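The final view shows both slats flat and parallel with a space between, bridging both packs. The box stands upright on both, midway, with the ring beneath and the arm clear. Handing in.

```bash
python3 -c "
from rig import r
print(r.hand_in())"
```

```text
the job is handed in; nothing more can be done
None
```

The display is built and handed in at about 32 s. Both slats lie flat and parallel, about 58 mm apart centre to centre, each bridging the two card packs. The gift box stands upright on both slats, about midway between the packs.

**Contacts:** Each piece was lowered until it touched, then released.
- **Slat 1:** it touched at tool height 23.7 mm, against about 23 predicted. I judged this from the stopped descent, because the force reading showed nothing after the rest row.
- **Slat 2:** it touched at 24.2 mm with about 16 N.
- **Box:** it touched at 55.9 mm, against 56.3 predicted, with about 11 N.

**Last look:** The final pictures show the slats and box in place and the gripper clear. The packs are still on the mat and the tape ring is in its gap. I checked the packs and the other goods by eye at the end and did not measure them again. Pack A or B on the robot's left was re-measured midway, before slat 2 went down, and was within about 1–2 mm of its earlier fit.

**Disagreements:** Some camera fits were off by a few millimetres from the stated sizes. The first fixed-camera fits put the slat centres at about 81 mm instead of 87, and the box base 1–6 mm below the table. These had no visible effect on the result.

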